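# Move a latched battery pack from its charger to the label printer

## Robot

A 7-joint arm with a two-finger parallel gripper is mounted at the origin on a cart in front of the work surface, level with it; the furniture and walls round the work are solid. World frame = base frame: x ahead of the robot, y to its left, z up, the work surface at z = 0. Lengths are in mm, angles in rad, forces in N, time in s.
With the tool pointing down it reaches from about 425 to 825 mm from the base axis. Payload 3.6 kg.
Tool frame: the origin (TCP) lies midway between the tips of the shut fingers; the grasp point (between the pads) lies grasp_offset behind it (grasp_offset is the distance from the TCP to the grasp point, in mm); z points along the fingers, y is the direction in which the jaws open and shut (so a half turn about z gives the same grasp; the last joint's range is limited). The gripper opens to 93 mm and grips with 3 to 60 N. Pads are 15 mm wide; open, the fingers measure 128 mm over their backs; the gripper's body (75 mm by 188 mm) begins 65 mm behind the grasp point.
Start: joints at [1.254, 0.615, -0.013, 1.423, 0.008, 1.103, -0.04], TCP at [186.379, -622.675, 218.64] pointing down, gripper open.
Joint ranges: [-3.12, 3.12], [-0.3, 2.06], [-1.34, 1.32], [0.26, 2.42], [-1.36, 4.5], [0.01, 1.98], [-2.84, 2.84]. Speed limits (rad/s): [2.79, 2.79, 3.14, 3.14, 3.14, 3.14, 3.14].

## Interface

Orientations are given as a unit quaternion [x, y, z, w].
In Python, from station import * gives the robot as it stands.
- The arm moves only by the tool arm_command, never from a script. Its argument "series" is a list of rows, each a list of 7 numbers: the shift along the world's x, y, z in units of 50 mm (1.0 is 50 mm), then the turn, a rotation vector about the world's x, y, z in units of 5 degrees (1.0 is 5 degrees), then the closure in counts, from 0 (fully open) to 255 (shut). A call has exactly 10 rows; each row is the pose to reach, as a shift and turn from the pose commanded when the call began; what a row does not reach only later rows make up. A row lasts 1/10 s, in which the tool goes at most 50 mm and 8.59 degrees, less where a joint would pass 70% of its speed; a pose out of reach is approached as far as the arm can. A call with a gripper value outside its range is refused whole. The fingers move at their own pace and stop on an object; "grip_force" is the grip in N (left out, the last holds). Time passes only in rows, so rows that repeat a pose let the fingers close, or fill a call up. It gives the time, the measured TCP pose, the force and the opening at its end, in the units of the state.
- get_obs(): the state, without advancing time (a new reading comes with each control period).
- get_image(name): name is "side" or "top" or "wrist"; returns a dict with "frame" (420x560x3 uint8, red, green, blue), "camera_matrix" (3x3 intrinsics, pixels), "rvec" (rotation vector, rad) and "tvec" (3), from world to camera coordinates, as OpenCV has them. Camera axes: x right, y down, z forward; pixel columns grow to the right and rows downward; lengths in mm; the calibration is good to about 2 mm. A picture is of the moment at which its call begins. There is no depth.
- hand_in(): hands the job in, once; it reports no verdict.
The state is a dict: "t": time; "joint_positions": joint angles; "dq": joint speeds; "effort": joint torques, N m; "tcp_pos": TCP position; "orientation": TCP orientation; "wrist_force": force on the tool from outside, world axes, zero at the start; "moment": the same for the moment, N m; "opening": finger opening in mm.
Only numpy, scipy, OpenCV 4.12 (cv2) and the standard library are available. Lean on these libraries where they do the work, as an engineer would, in place of code of your own. Each camera call takes 0.05 s, during which the arm holds its last target.

## Task

Take the charged battery pack out of the white charger: press its orange spring tab in and keep it pressed while you lift the pack straight out, without wrenching it against the catch. Then fit it into the battery bay of the grey label printer, tab towards the bay's orange catch, and press it gently down until it is fully home and the tab has sprung out and latched, so that it stays down when you let go. Do not ram it, and leave everything else on the cabinet where it is.

Things in the scene. Friction and masses are not known exactly. Their poses are not given: they have to be found in the camera images.
- pack: Black battery pack, loose, 0.12 to 0.2 kg, upright box 50 (x) x 36 (y) x 118 (z) mm; origin at the centre of its underside. Its lowest 8 mm are drawn in by 2 mm all round. In the middle of its +y face sits an orange spring tab. At the start it stands latched in the charger, its underside 10 mm above the charger's underside.
- pack_grip (a point): Middle of the pack at the height of the tab's finger pad, 88 mm above the pack's underside. A pinch here along the pack's y axis, one finger on the tab's pad and one on the -y face, both presses the tab fully in and holds the pack.
- tab_tooth (a point): Tip of the tab's tooth, at its flat top, 26.5 mm above the pack's underside; moves with the tab. Tooth 20 mm wide, 5.5 mm proud of the pack's +y face when out, sloped below. It is surely clear of a catch only with the tab pressed in 5.5 mm or more.
- tab (a joint): How far the orange tab is pressed in, m: 0 = sprung out (latched), 0.006 = fully in. Moves along the pack's -y; 3.6 N to start, 9 N fully in. Its finger pad, 26 mm wide, 68 to 106 mm above the pack's underside, is 6 mm proud of the +y face when out, flush when in (pack over tab 42 mm, pressed 36 mm).
- charger: White charger, fixed, 104 x 98 mm, rim 58 mm high; origin on its underside in the middle of its open-topped well. Well 54 (x) x 40 (y) mm: 2 mm of play each side of the pack; floor 10 mm above the underside. A catch on the +y side hangs 1.5 mm above the pack's tooth: the pack lifts only with the tab pressed in; pulls over 30 N harm it.
- printer: Grey label printer, fixed; origin on its underside in the middle of its battery bay; reaches x -106 to +48, y -60 to +60 mm. Front part (-x) with a black roll cover up to 67 mm high, 51 to 93 mm ahead of the bay's middle. The bay takes the pack upright, pack x, y along printer x, y; the orange catch for the tab's tooth is on the bay's +y side.
- bay_mouth (a point): Centre of the battery bay's mouth, level with its rim, 67 mm above the printer's underside. Bay 54 x 40 mm (2 mm of play each side of the pack) with a 45 degree lead-in, 4 mm wide and deep, round the rim.
- bay_home (a point): Point 19 mm above the printer's underside, on the bay's axis: where the latched pack's underside comes to rest, give or take 8 mm. Catch and floor are one insert of adjustable height, not measured, so the true depth must be felt. A hard floor lies 2 mm below the true latched position; over 25 N on the pack is ramming.
- bay_spring (a point): Point on the bay's axis 31 mm above the printer's underside, give or take the same 8 mm as bay_home: where a sprung plate meets the pack. It pushes up with 4 N there, 6.4 N at the latched position, 6.8 N at the floor (more means floor or wall), and lifts the pack again if the tooth is not under the catch.
- mug: White mug, 92 x 127 x 95 mm, origin at the centre of its underside. Leave alone.
- calculator: Grey pocket calculator, 125 x 76 x 14 mm. Leave alone.
- sticky_pad: Yellow pad of sticky notes, 76 x 76 x 18 mm. Leave alone.
- binder_clip: Black binder clip, 36 x 32 x 27 mm. Leave alone.
- eraser: Blue and white eraser, 48 x 23 x 13 mm. Leave alone.
- stapler: Red and black stapler, 148 x 37 x 40 mm, lying on the flat white box at the back right. Leave alone.
Not all that is in view belongs to the job. Leave any yellow look-alike of the pack alone.

How it is judged (in metres and radians):
On the way, in this order (a step that is already met when the one before it is completed fails the run):
1. the tab is pressed in while the pack still sits in the charger (value of joint tab above 0.0045 m and z of pack in the frame of charger below 0.025 m and horizontal distance between pack and charger below 0.01 m), for 0.1 s.
2. the pack is lifted clear of the charger (z of pack in the frame of charger above 0.06 m), for 0.1 s.
At the end, for the whole second after the job is handed in: The pack stands upright in the printer's bay (within 6 mm of its middle), pressed home: its underside at most 28.5 mm above the printer's underside, its tab sprung out to within 1 mm so that the tooth is under the catch; released and at rest (horizontal distance between pack and printer below 0.006 m and z of pack in the frame of printer below 0.0285 m and z of pack_grip in the frame of printer above 0.095 m and value of joint tab below 0.001 m and angle between the y axis of pack and the y axis of printer, either way round below 0.15 rad and angle between pack's own z axis and vertical below 0.12 rad and linear speed of pack below 0.02 m/s and contact force between each of the arm, the fingers and pack below 0.1 N); the robot touches nothing.
It fails at once if the pack is wrenched against the charger with more than 30 N (contact force between pack and charger above 30 N).
It fails at once if the pack is rammed into the printer with more than 25 N (contact force between pack and printer above 25 N).
It fails at once if a bystander is moved by more than 20 mm (distance of any of mug, calculator, sticky_pad, binder_clip, eraser, stapler from where it was at the start of the episode above 0.02 m).
It also fails if it takes over 69 s, if anything falls off the work surface, if the arm or the gripper's body presses on something with over 40 N, if the wrist force passes 120 N, or if a joint passes its speed limit or range.

## Working session

There is one attempt and no reset: what is moved stays moved. The work goes in short steps, Python scripts to look and compute and a tool call to move; the robot and the scene stay as the last step left them, time stands still between calls to the robot, and variables do not carry over. Pictures are saved under pics/ and viewed, and the job is handed in when it is done.

Besides the shell and the picture viewer there is one more tool, called after ">>>" as name([rows], argument=value, ...), one row to a line, values as JSON. arm_command: Moves the arm, as the interface text tells. Its arguments: {"type":"object","properties":{"series":{"type":"array","items":{"type":"array","items":{"type":"number"}}},"grip_force":{"type":"number"}},"required":["series"]}

```bash
mkdir -p pics; ls; python3 - <<'E'
from station import *
import cv2
o=get_obs();print(o); 
try: print(grasp_offset)
except Exception as e: print(e)
for n in ("side","top","wrist"):
    im=get_image(n); cv2.imwrite(f"pics/{n}0.png",cv2.cvtColor(im["frame"],cv2.COLOR_RGB2BGR)); print(n,im["camera_matrix"],im["rvec"],im["tvec"])
E
```

```text
pics
{'t': 0.0, 'joint_positions': array([ 1.25348949,  0.61587443, -0.01258487,  1.42489093,  0.0081299 ,
        1.10341142, -0.04038751]), 'dq': array([-3.04237645e-04, -1.61339979e-03,  2.61090761e-03, -6.86721480e-04,
        5.91756621e-04,  5.60337551e-05,  5.78987953e-05]), 'effort': array([-1.98924213e-04, -4.58944595e+01,  2.09145485e-01, -1.65742832e+01,
       -6.10052235e-02,  2.04328273e-02,  2.39154633e-04]), 'tcp_pos': array([ 186.12726784, -621.95227329,  217.51299857]), 'orientation': array([ 9.89441907e-01,  1.44924493e-01, -2.23629850e-04, -1.24682859e-03]), 'wrist_force': array([0.09437364, 0.32259772, 0.02766842]), 'moment': array([ 0.00017662, -0.02866304, -0.03341746]), 'opening': 93.14071659892677}
18.8
side [[385.16957626   0.         278.20423034]
 [  0.         385.16957626 209.61037093]
 [  0.           0.           1.        ]] [ 2.27333941 -0.01590265 -0.00913838] [-572.35999852   60.34248199 1112.12486798]
top [[481.02821308   0.         279.02760461]
 [  0.         481.02821308 219.49718659]
 [  0.           0.           1.        ]] [ 2.1286092  -2.18508211  0.15006284] [   4.82576935  546.15091608 1661.98537344]
wrist [[367.97913444   0.         276.63189093]
 [  0.         367.97913444 211.42024524]
 [  0.           0.           1.        ]] [-2.35371378  1.75185298  0.22163429] [-649.3038298   -29.70268112  390.07360342]
```

View pics/side0.png

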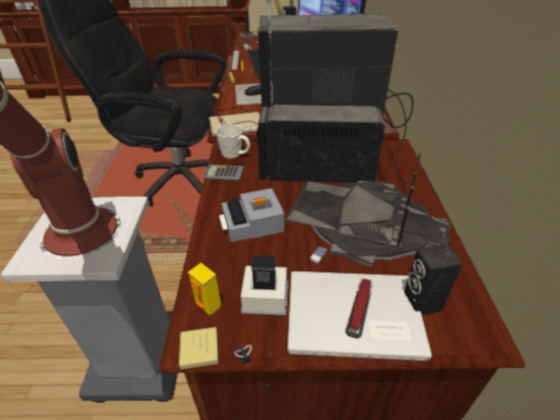

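View pics/top0.png

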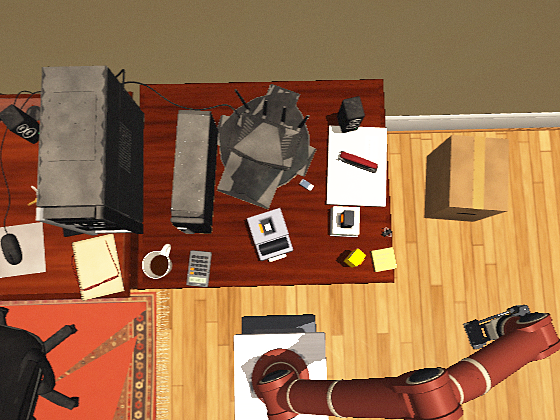

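View pics/wrist0.png

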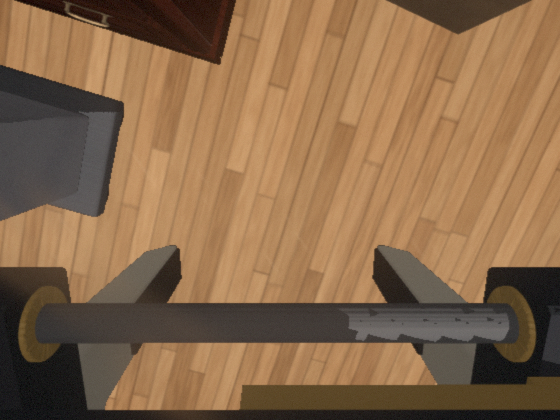

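The side view shows the charger with the pack at about (264,280) and the printer at about (255,215). In the top view the charger is at about (344,220), the printer at about (268,233) and the yellow decoy at (355,258). I'll zoom in on these.

```bash
python3 - <<'E'
import cv2
s=cv2.imread("pics/side0.png");t=cv2.imread("pics/top0.png")
cv2.imwrite("pics/s1.png",cv2.resize(s[175:325,185:305],None,fx=4.5,fy=4,interpolation=cv2.INTER_CUBIC)[:600])
cv2.imwrite("pics/t1.png",cv2.resize(t[195:275,240:400],None,fx=5,fy=5,interpolation=cv2.INTER_CUBIC))
E
```

```text
(no output)
```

View pics/s1.png

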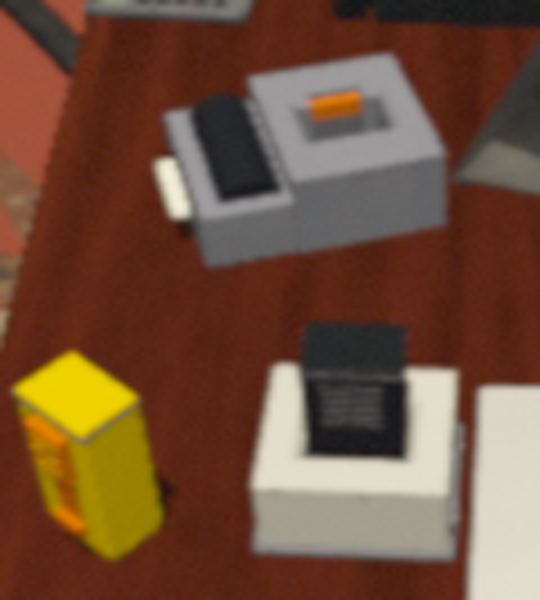

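View pics/t1.png

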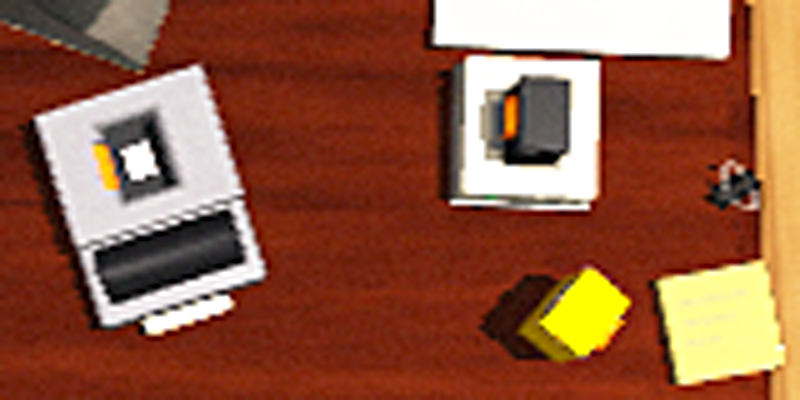

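```bash
cat > h.py <<'E'
from station import *
import numpy as np, cv2
from scipy.optimize import least_squares
from scipy.spatial.transform import Rotation as R
def bp(im,uv,z):
    Rm=cv2.Rodrigues(np.array(im["rvec"]))[0]; t=np.array(im["tvec"]).reshape(3)
    n=cv2.undistortPoints(np.array(uv,float).reshape(-1,1,2),im["camera_matrix"],None).reshape(-1,2)
    d=np.c_[n,np.ones(len(n))]@Rm; c=-Rm.T@t
    return c+d*((z-c[2])/d[:,2])[:,None]
def pj(im,P): return cv2.projectPoints(np.array(P,float).reshape(-1,1,3),im["rvec"],im["tvec"],im["camera_matrix"],None)[0].reshape(-1,2)
def snap(n,f,box=None,s=1):
    im=get_image(n); g=cv2.cvtColor(im["frame"],cv2.COLOR_RGB2BGR)
    if box: g=g[box[1]:box[3],box[0]:box[2]]
    cv2.imwrite("pics/"+f,cv2.resize(g,None,fx=s,fy=s,interpolation=cv2.INTER_CUBIC)); return im
E
python3 - <<'E'
from h import *
np.set_printoptions(precision=1,suppress=True)
t=get_image("top");s=get_image("side")
T=lambda p:np.array(p)/5.+[240,195]
S=lambda p:np.array(p)/[4.5,4.]+[185,175]
print("charger rim top",bp(t,T([(466,56),(600,61),(592,201),(452,197)]),58))
print("charger rim side",bp(s,S([(272,366),(458,369),(456,493),(254,489)]),58))
print("pack top, top",bp(t,T([(524,76),(570,78),(568,160),(515,160)]),128))
print("pack top side",bp(s,S([(304,325),(406,326),(406,378),(304,374)]),128))
print("printer top",bp(t,T([(35,117),(203,66),(244,196),(76,246)]),67))
print("printer side",bp(s,S([(248,77),(392,54),(445,155),(293,191)]),67))
print("bay top",bp(t,T([(98,133),(160,108),(180,187),(122,203)]),67))
print("bay side",bp(s,S([(295,106),(380,94),(392,128),(308,139)]),67))
E
```

```text
charger rim top [[ 585.2 -200.    58. ]
 [ 579.3 -293.6   58. ]
 [ 481.1 -283.3   58. ]
 [ 486.4 -186.2   58. ]]
charger rim side [[ 492.9 -197.3   58. ]
 [ 591.9 -201.6   58. ]
 [ 588.6 -291.6   58. ]
 [ 489.1 -287.2   58. ]]
pack top, top [[ 559.6 -229.6  128. ]
 [ 557.5 -260.3  128. ]
 [ 502.3 -256.4  128. ]
 [ 503.2 -221.1  128. ]]
pack top side [[ 515.2 -229.4  128. ]
 [ 565.4 -231.1  128. ]
 [ 565.3 -268.7  128. ]
 [ 516.7 -265.   128. ]]
printer top [[548.7 101.6  67. ]
 [581.4 -15.7  67. ]
 [490.  -41.5  67. ]
 [458.4  75.   67. ]]
printer side [[462.7  73.2  67. ]
 [556.   98.7  67. ]
 [588.7 -16.6  67. ]
 [497.7 -51.3  67. ]]
bay top [[536.4  58.2  67. ]
 [552.7  14.9  67. ]
 [497.3   2.5  67. ]
 [487.3  42.7  67. ]]
bay side [[494.7  38.9  67. ]
 [548.5  51.3  67. ]
 [556.3  13.   67. ]
 [504.5   2.3  67. ]]
```

>>> arm_command([
  [0.6,0.6,0.5,0,0,-0.3,0],
  [1.2,1.3,1.0,0,0,-0.7,0],
  [1.9,2.0,1.5,0,0,-1.1,0],
  [2.6,2.8,1.6,0,0,-1.5,0],
  [3.3,3.5,1.6,0,0,-1.9,0],
  [4.0,4.3,1.6,0,0,-2.3,0],
  [4.8,5.1,1.6,0,0,-2.7,0],
  [5.6,5.9,1.6,0,0,-3.1,0],
  [6.3,6.7,1.6,0,0,-3.5,0],
  [7.0,7.5,1.6,0,0,-3.7,0],
], grip_force=15)

```text
t: 1.25
tcp_pos: [515.8, -270.5, 298.7]
orientation: [1.0, -0.017, 0.0, 0.0]
wrist_force: [0.5, -0.5, 0.4]
opening: 92.6
```

```bash
python3 - <<'E'
from h import *
im=snap("wrist","w1.png"); o=get_obs(); print(o["t"],o["tcp_pos"],R.from_quat(o["orientation"]).as_matrix().round(3)); print(pj(im,[[538,-247,128]]))
Rm=cv2.Rodrigues(np.array(im["rvec"]))[0]; print(-Rm.T@np.array(im["tvec"]).reshape(3))
E
```

```text
1.3 [ 523.31920576 -259.07646888  298.31065315] [[ 1.    -0.017  0.006]
 [-0.017 -1.     0.009]
 [ 0.006 -0.009 -1.   ]]
[[249.5847539  169.69581504]]
[ 583.42061718 -273.03131274  465.4344233 ]
```

View pics/w1.png

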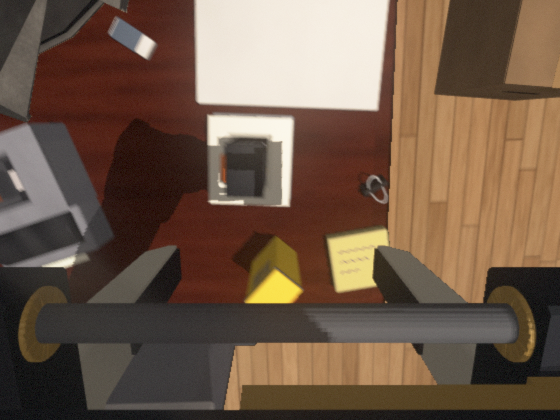

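Above the charger. The pack shows at about (245,168), slightly left of where it was predicted because the arm hadn't settled. I'll shift back so the camera looks straight down, then take a settled picture.

>>> arm_command([
  [-0.5,0.2,0,0,0,0,0],
  [-0.9,0.3,0,0,0,0,0],
  [-0.9,0.3,0,0,0,0,0],
  [-0.9,0.3,0,0,0,0,0],
  [-0.9,0.3,0,0,0,0,0],
  [-0.9,0.3,0,0,0,0,0],
  [-0.9,0.3,0,0,0,0,0],
  [-0.9,0.3,0,0,0,0,0],
  [-0.9,0.3,0,0,0,0,0],
  [-0.9,0.3,0,0,0,0,0],
])

```text
t: 2.3
tcp_pos: [469.7, -257.1, 298.6]
orientation: [1.0, -0.016, 0.0, -0.0]
wrist_force: [-0.2, -0.8, 0.5]
opening: 92.8
```

```bash
python3 - <<'E'
from h import *
im=snap("wrist","w2.png",(180,60,340,260),3);snap("wrist","w2f.png"); o=get_obs(); print(o["t"],o["tcp_pos"],R.from_quat(o["orientation"]).as_matrix().round(3)); print(pj(im,[[538,-247,128]]))
import pickle; pickle.dump({k:np.array(v) for k,v in im.items()},open("w2.pkl","wb"))
Rm=cv2.Rodrigues(np.array(im["rvec"]))[0]; print(-Rm.T@np.array(im["tvec"]).reshape(3))
E
```

```text
2.4 [ 469.69956039 -257.0800073   298.62217466] [[ 0.999 -0.032  0.   ]
 [-0.032 -0.999  0.   ]
 [-0.    -0.    -1.   ]]
[[262.11687169 117.52190464]]
[ 537.42556329 -259.61801835  465.29745075]
```

View pics/w2.png

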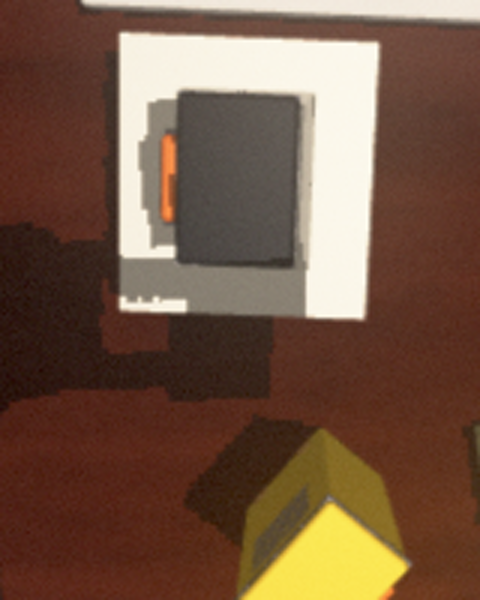

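View pics/w2f.png

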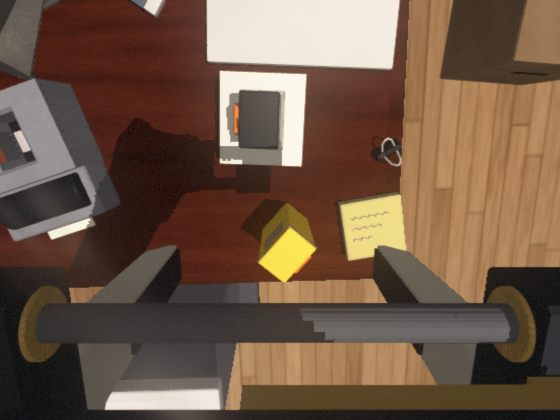

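The pack top corners in this crop are (178,92), (298,98), (292,267) and (176,262), with the orange tab on its left (+y) side. The charger rim corners are (120,33), (380,43), (366,320) and (120,310).

```bash
python3 - <<'E'
from h import *
import pickle; im=pickle.load(open("w2.pkl","rb")); np.set_printoptions(precision=1,suppress=True)
W=lambda p:np.array(p)/3.+[180,60]
for q,z in (([(178,92),(298,98),(292,267),(176,262)],128),([(120,33),(380,43),(366,320),(119,310)],58)):
    P=bp(im,W(q),z); e=[np.degrees(np.arctan2(*(P[(i+1)%4]-P[i])[1::-1])) for i in range(4)]
    print(P,P.mean(0),e)
print(bp(im,[(62,88),(75,165),(5,215)],67))
for n,q,z in(("side",[(304,325),(406,326),(406,378),(304,374)],128),("top",[(524,76),(570,78),(568,160),(515,160)],128)):
    im=get_image(n); o=np.array(q)/([4.5,4.] if n=="side" else 5.)+([185,175] if n=="side" else [240,195]); print(bp(im,o,z).mean(0))
E
```

```text
[[ 561.3 -228.1  128. ]
 [ 558.6 -262.9  128. ]
 [ 509.9 -259.6  128. ]
 [ 512.5 -224.7  128. ]] [ 535.6 -243.8  128. ] [np.float64(-94.55789281510296), np.float64(176.1401052420334), np.float64(85.72371464115867), np.float64(-3.9709818454203254)]
[[ 586.4 -202.5   58. ]
 [ 580.3 -292.7   58. ]
 [ 484.  -286.3   58. ]
 [ 490.6 -195.4   58. ]] [ 535.3 -244.2   58. ] [np.float64(-93.90092979554963), np.float64(176.25083838039072), np.float64(85.84421379868368), np.float64(-4.225401206257712)]
[[574.1 -40.2  67. ]
 [494.8 -40.3  67. ]
 [441.7  47.3  67. ]]
[ 540.6 -248.6  128. ]
[ 530.7 -241.8  128. ]
```

>>> arm_command([
  [0.3,0.1,0,0,0,-0.2,0],
  [0.7,0.2,0,0,0,-0.44,0],
  [1.1,0.26,-0.2,0,0,-0.44,0],
  [1.32,0.26,-0.6,0,0,-0.44,0],
  [1.32,0.26,-1.2,0,0,-0.44,0],
  [1.32,0.26,-1.8,0,0,-0.44,0],
  [1.32,0.26,-2.4,0,0,-0.44,0],
  [1.32,0.26,-2.8,0,0,-0.44,0],
  [1.32,0.26,-2.8,0,0,-0.44,0],
  [1.32,0.26,-2.8,0,0,-0.44,0],
])

```text
t: 3.5
tcp_pos: [536.0, -244.3, 159.0]
orientation: [0.999, -0.035, 0.0, 0.0]
wrist_force: [0.0, 0.1, 1.0]
opening: 93.2
```

```bash
python3 - <<'E'
from h import *
im=snap("wrist","w3.png"); o=get_obs(); print(o["t"],o["tcp_pos"],o["orientation"],o["wrist_force"]); 
snap("side","s3.png",(180,180,340,330),4)
snap("top","t3.png",(280,180,420,280),5)
E
```

```text
3.55 [ 536.6022855  -244.50222916  159.84662358] [ 9.99377888e-01 -3.52479318e-02  1.12936197e-03  3.80418442e-04] [-0.14734423 -0.17065359  0.16039722]
```

View pics/w3.png

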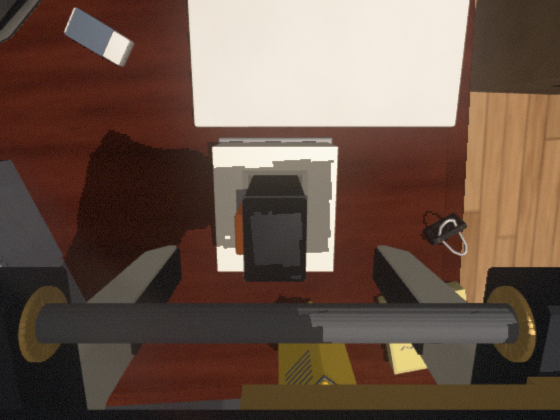

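View pics/s3.png

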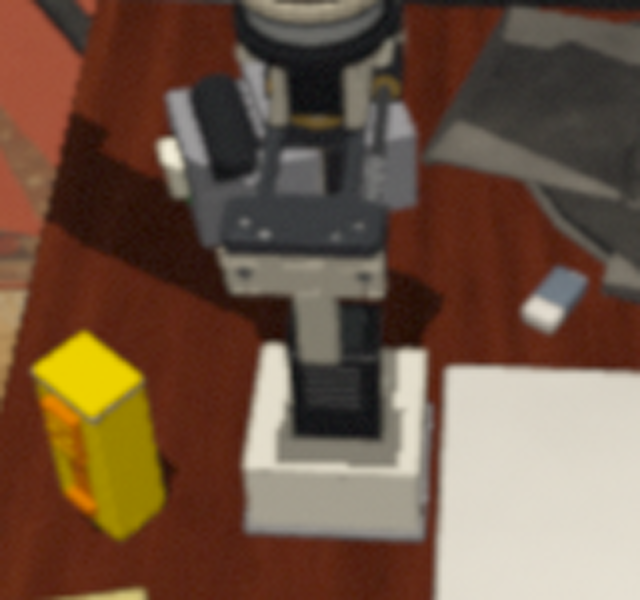

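```bash
python3 - <<'E'
from h import *
im=get_image("wrist"); P=bp(im,[(244,197),(306,196),(304.5,280),(246,280)],128);print(P,P.mean(0)); P=bp(im,[(213,146),(337,147),(334,271),(218,271)],58);print(P,P.mean(0)); print(pj(im,[536.6,-244.5,160]))
E
```

```text
[[ 563.3232953  -228.90818032  128.        ]
 [ 561.46071038 -263.12529734  128.        ]
 [ 511.3747596  -259.68876363  128.        ]
 [ 513.81621619 -225.51455199  128.        ]] [ 537.49374537 -244.30919832  128.        ]
[[ 588.13194776 -202.82281452   58.        ]
 [ 581.10363825 -292.12394088   58.        ]
 [ 484.90292361 -286.82966084   58.        ]
 [ 491.39819099 -195.84276524   58.        ]] [ 536.38417515 -244.40479537   58.        ]
[[275.51683718 262.11243   ]]
```

The fit agrees with the current pose to within 1 mm, so I'm descending.

>>> arm_command([
  [0,0,-0.3,0,0,0,0],
  [0,0,-0.7,0,0,0,0],
  [0,0,-1.1,0,0,0,0],
  [0,0,-1.4,0,0,0,0],
  [0,0,-1.6,0,0,0,0],
  [0,0,-1.6,0,0,0,0],
  [0,0,-1.6,0,0,0,60],
  [0,0,-1.6,0,0,0,80],
  [0,0,-1.6,0,0,0,100],
  [0,0,-1.6,0,0,0,115],
], grip_force=15)

```text
t: 4.7
tcp_pos: [536.0, -244.3, 79.3]
orientation: [0.999, -0.035, 0.001, 0.0]
wrist_force: [-0.2, 0.5, -0.5]
opening: 65.5
```

>>> arm_command([
  [0,0,0,0,0,0,130],
  [0,0,0,0,0,0,145],
  [0,0,0,0,0,0,160],
  [0,0,0,0,0,0,175],
  [0,0,0,0,0,0,190],
  [0,0,0,0,0,0,200],
  [0,0,0,0,0,0,200],
  [0,0,0,0,0,0,200],
  [0,0,0,0,0,0,200],
  [0,0,0,0,0,0,200],
])

```text
t: 5.7
tcp_pos: [535.6, -244.1, 78.6]
orientation: [0.999, -0.035, -0.0, -0.0]
wrist_force: [-0.4, 0.8, -0.5]
opening: 35.9
```

```bash
python3 - <<'E'
from h import *
im=snap("wrist","w4.png"); o=get_obs(); print(o["t"],o["tcp_pos"],o["orientation"],o["wrist_force"],o["opening"]); 
snap("side","s4.png",(180,180,340,330),4)
E
```

```text
5.75 [ 535.62248311 -244.12651995   78.59169418] [ 9.99378687e-01 -3.52454147e-02 -2.08314182e-05 -2.49888672e-05] [ 0.05124735 -0.41886188 -1.01416189] 36.16122860752777
```

View pics/w4.png

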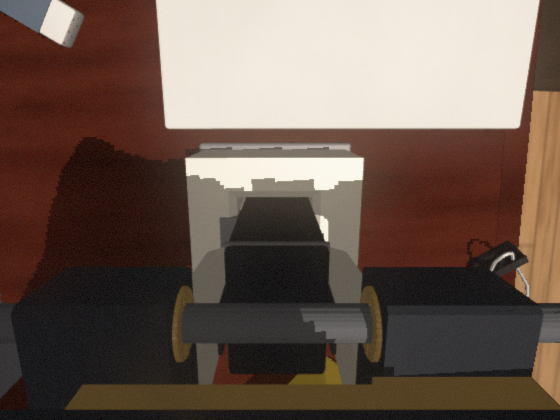

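View pics/s4.png

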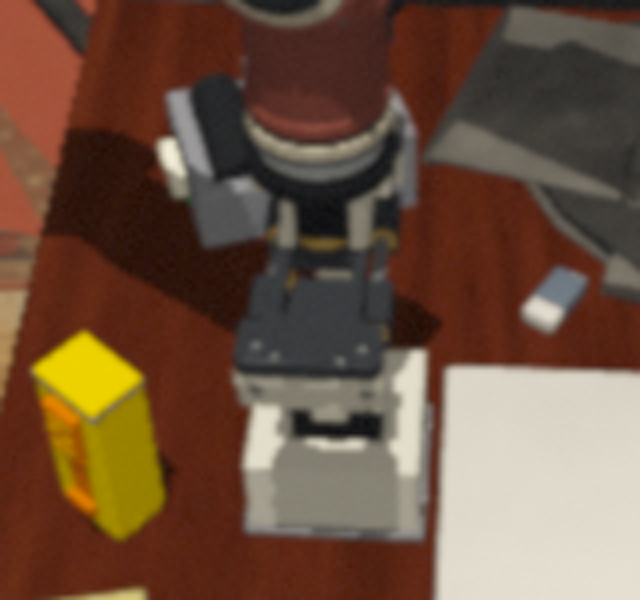

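Opening is 36 mm, so the tab is fully in and the pack is held. I'll start the lift slowly and watch the force.

>>> arm_command([
  [0,0,0.02,0,0,0,200],
  [0,0,0.04,0,0,0,200],
  [0,0,0.06,0,0,0,200],
  [0,0,0.08,0,0,0,200],
  [0,0,0.1,0,0,0,200],
  [0,0,0.12,0,0,0,200],
  [0,0,0.14,0,0,0,200],
  [0,0,0.16,0,0,0,200],
  [0,0,0.18,0,0,0,200],
  [0,0,0.2,0,0,0,200],
])

```text
t: 6.8
tcp_pos: [535.7, -244.1, 88.7]
orientation: [0.999, -0.035, 0.0, -0.0]
wrist_force: [0.2, 0.4, -1.7]
opening: 35.8
```

>>> arm_command([
  [0,0,0.2,0,0,0,200],
  [0,0,0.5,0,0,0,200],
  [0,0,0.8,0,0,0,200],
  [0,0,1.1,0,0,0,200],
  [0,0,1.4,0,0,0,200],
  [0,0,1.8,0,0,0,200],
  [0,0,2.2,0,0,0,200],
  [0,0,2.6,0,0,0,200],
  [0,0,2.8,0,0,0,200],
  [0,0,2.8,0,0,0,200],
])

```text
t: 7.8
tcp_pos: [536.5, -244.5, 230.6]
orientation: [0.999, -0.035, 0.002, 0.001]
wrist_force: [0.8, 0.1, -1.3]
opening: 36.0
```

```bash
python3 - <<'E'
from h import *
im=snap("wrist","w5.png"); o=get_obs(); print(o["t"],o["tcp_pos"],o["orientation"],o["wrist_force"],o["opening"]); 
snap("side","s5.png",(180,130,340,330),3)
E
```

```text
7.85 [ 535.73021956 -244.10387372  229.11979047] [ 9.99380610e-01 -3.51870601e-02  4.95168714e-04  1.50020908e-04] [ 0.22196944  0.10269348 -2.37184172] 35.976146158642834
```

View pics/w5.png

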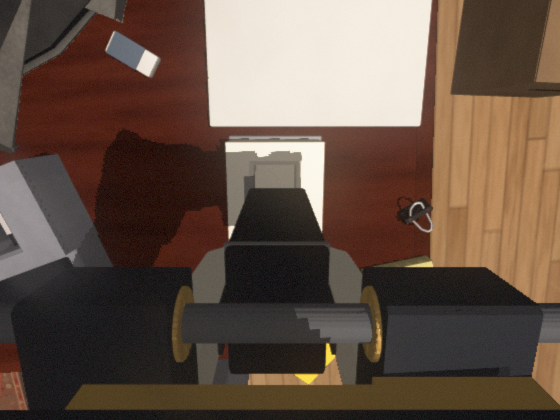

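View pics/s5.png

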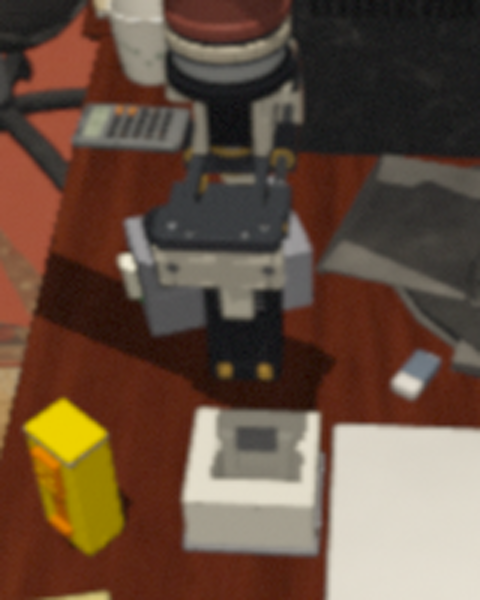

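The pack is out, with the tab side at +y. Next I'll move to a viewing pose for the bay, yawed to match the printer.

>>> arm_command([
  [-0.1,0.3,0.3,0,0,0.3,200],
  [-0.3,0.8,0.7,0,0,0.8,200],
  [-0.5,1.5,1.1,0,0,1.3,200],
  [-0.7,2.2,1.4,0,0,1.8,200],
  [-0.9,2.9,1.4,0,0,2.3,200],
  [-1.1,3.6,1.4,0,0,2.8,200],
  [-1.3,4.3,1.4,0,0,3.3,200],
  [-1.5,4.8,1.4,0,0,3.7,200],
  [-1.6,5.1,1.4,0,0,4.0,200],
  [-1.6,5.1,1.4,0,0,4.0,200],
])

```text
t: 8.9
tcp_pos: [454.8, 12.9, 298.1]
orientation: [0.99, 0.141, -0.001, -0.0]
wrist_force: [0.2, -0.4, -2.6]
opening: 35.7
```

>>> arm_command([
  [0,0,0,0,0,0,200],
  [0,0,0,0,0,0,200],
  [0,0,0,0,0,0,200],
  [0,0,0,0,0,0,200],
  [0,0,0,0,0,0,200],
  [0,0,0,0,0,0,200],
  [0,0,0,0,0,0,200],
  [0,0,0,0,0,0,200],
  [0,0,0,0,0,0,200],
  [0,0,0,0,0,0,200],
])

```text
t: 9.9
tcp_pos: [455.7, 10.9, 298.7]
orientation: [0.99, 0.139, 0.0, -0.0]
wrist_force: [-0.7, -0.2, -1.2]
opening: 35.6
```

```bash
python3 - <<'E'
from h import *
import pickle
im=snap("wrist","w6.png");  snap("wrist","w6z.png",(180,20,380,220),3); o=get_obs(); print(o["t"],o["tcp_pos"],o["orientation"],o["wrist_force"],o["opening"]); 
pickle.dump({k:np.array(v) for k,v in im.items()},open("w6.pkl","wb"))
# pack in tool frame from pack top (99.? above tcp...) : tool z plane: top is 30 above grasp
Rt=R.from_quat(o["orientation"]).as_matrix()
zt=o["tcp_pos"][2]+18.8+30
P=bp(im,[(227,243),(328,243),(325,370),(231,370)],zt); print(((P-o["tcp_pos"])@Rt).round(1), ((P.mean(0)-o["tcp_pos"])@Rt).round(1))
E
```

```text
10.0 [455.66416375  10.90243917 298.64122456] [ 9.90309583e-01  1.38877390e-01  5.25368600e-06 -2.52436212e-05] [-0.36090639 -0.21106474 -2.59803028] 36.1717388185721
[[ 26.6 -16.5 -48.8]
 [ 26.6  17.7 -48.8]
 [-23.2  18.3 -48.8]
 [-23.2 -16.7 -48.8]] [  1.7   0.7 -48.8]
```

View pics/w6.png

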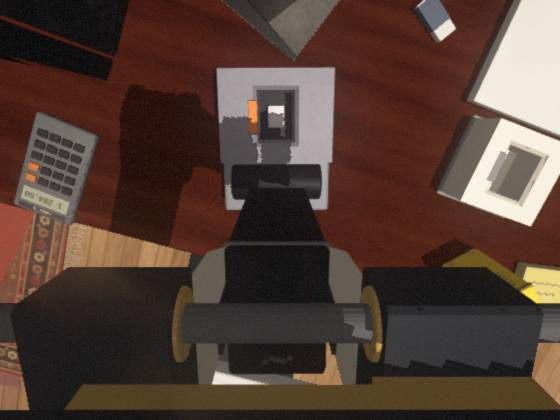

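View pics/w6z.png

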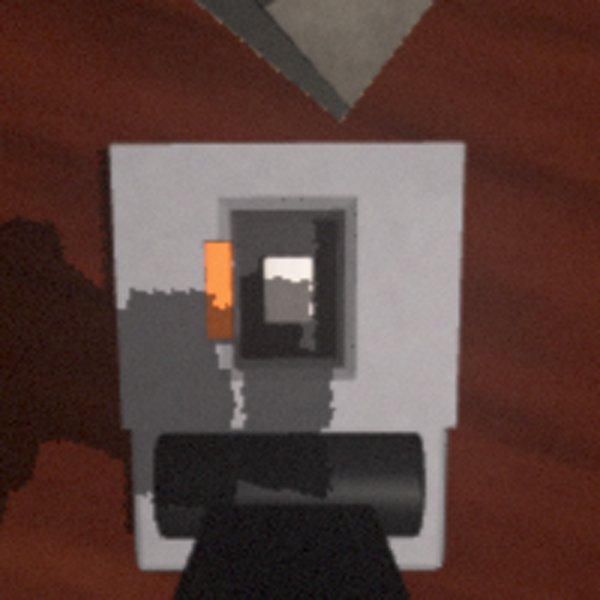

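The bay mouth in this crop runs from (219,197) to (356,378), the orange catch is on the left (+y) at (218,290), and the printer top's back edge runs from (110,144) to (465,143).

```bash
python3 - <<'E'
from h import *
import pickle; im=pickle.load(open("w6.pkl","rb")); np.set_printoptions(precision=1,suppress=True)
W=lambda p:np.array(p)/3.+[180,20]
for q,z in (([(219,197),(356,196),(356,378),(221,377)],67),([(231,210),(345,210),(344,366),(234,366)],63),([(110,144),(465,143),(456,428),(121,430)],67)):
    P=bp(im,W(q),z); e=[np.degrees(np.arctan2(*(P[(i+1)%4]-P[i])[1::-1])) for i in range(4)]
    print(P,P.mean(0),np.array(e), [np.linalg.norm(P[i]-P[(i+1)%4]) for i in range(4)])
E
```

```text
[[544.8  61.2  67. ]
 [558.   16.1  67. ]
 [499.1  -1.7  67. ]
 [486.2  44.7  67. ]] [522.   30.1  67. ] [ -73.6 -163.2  105.6   15.7] [np.float64(46.92780317213651), np.float64(61.54723083610906), np.float64(48.0907165604666), np.float64(60.85907684797193)]
[[542.   56.4  63. ]
 [552.9  18.3  63. ]
 [501.8   3.4  63. ]
 [490.9  41.3  63. ]] [521.9  29.9  63. ] [ -74.  -163.7  106.    16.4] [np.float64(39.553788141798506), np.float64(53.29669009008379), np.float64(39.47727886692396), np.float64(53.293445779676595)]
[[551.1 101.1  67. ]
 [584.5 -14.4  67. ]
 [492.  -41.5  67. ]
 [458.1  74.4  67. ]] [521.4  29.9  67. ] [ -73.9 -163.7  106.3   16. ] [np.float64(120.245361795562), np.float64(96.36783395007474), np.float64(120.70814220134402), np.float64(96.7472033362744)]
```

The bay centre is (522,30) with yaw 16.2°, and three outlines agree. I'm moving to just above the mouth.

>>> arm_command([
  [0.3,0.1,0,0,0,0.02,200],
  [0.7,0.2,0,0,0,0.04,200],
  [1.0,0.3,-0.2,0,0,0.04,200],
  [1.2,0.38,-0.6,0,0,0.04,200],
  [1.29,0.38,-1.1,0,0,0.04,200],
  [1.29,0.38,-1.6,0,0,0.04,200],
  [1.29,0.38,-2.1,0,0,0.04,200],
  [1.29,0.38,-2.6,0,0,0.04,200],
  [1.29,0.38,-2.9,0,0,0.04,200],
  [1.29,0.38,-2.96,0,0,0.04,200],
])

```text
t: 11.0
tcp_pos: [518.9, 29.7, 148.7]
orientation: [0.99, 0.141, -0.002, -0.0]
wrist_force: [-0.3, -0.0, -0.9]
opening: 35.9
```

>>> arm_command([
  [0,0,0,0,0,0,200],
  [0,0,0,0,0,0,200],
  [0,0,0,0,0,0,200],
  [0,0,0,0,0,0,200],
  [0,0,0,0,0,0,200],
  [0,0,0,0,0,0,200],
  [0,0,0,0,0,0,200],
  [0,0,0,0,0,0,200],
  [0,0,0,0,0,0,200],
  [0,0,0,0,0,0,200],
])

```text
t: 12.0
tcp_pos: [520.2, 29.9, 150.6]
orientation: [0.99, 0.141, -0.0, -0.0]
wrist_force: [0.1, -0.9, -1.5]
opening: 36.0
```

```bash
python3 - <<'E'
from h import *
im=snap("wrist","w7.png"); o=get_obs(); print(o["t"],o["tcp_pos"],o["orientation"],o["wrist_force"],o["opening"]); 
snap("side","s7.png",(190,150,330,250),5)
E
```

```text
12.05 [520.16950942  29.86243533 150.61429086] [ 9.90071360e-01  1.40565645e-01 -2.17482069e-05 -2.63464812e-05] [-1.18737877 -1.00527892 -1.72789391] 36.082334388735426
```

View pics/w7.png

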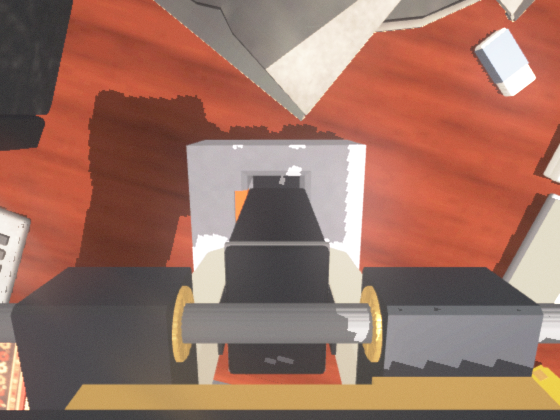

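View pics/s7.png

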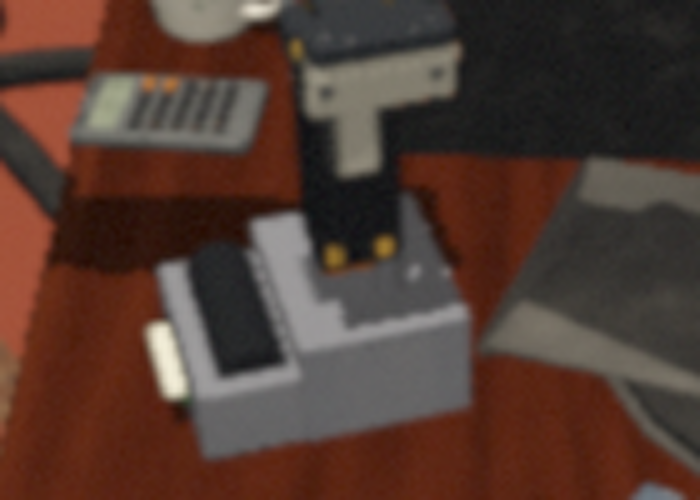

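>>> arm_command([
  [0,0,-0.08,0,0,0,200],
  [0,0,-0.16,0,0,0,200],
  [0,0,-0.22,0,0,0,200],
  [0,0,-0.26,0,0,0,200],
  [0,0,-0.3,0,0,0,200],
  [0,0,-0.33,0,0,0,200],
  [0,0,-0.36,0,0,0,200],
  [0,0,-0.39,0,0,0,200],
  [0,0,-0.42,0,0,0,200],
  [0,0,-0.45,0,0,0,200],
])

```text
t: 13.1
tcp_pos: [520.2, 29.9, 128.1]
orientation: [0.99, 0.141, 0.0, -0.0]
wrist_force: [-0.5, 0.6, -3.0]
opening: 36.0
```

>>> arm_command([
  [0,0,-0.04,0,0,0,200],
  [0,0,-0.08,0,0,0,200],
  [0,0,-0.12,0,0,0,200],
  [0,0,-0.16,0,0,0,200],
  [0,0,-0.2,0,0,0,200],
  [0,0,-0.24,0,0,0,200],
  [0,0,-0.28,0,0,0,200],
  [0,0,-0.31,0,0,0,200],
  [0,0,-0.34,0,0,0,200],
  [0,0,-0.36,0,0,0,200],
])

```text
t: 14.1
tcp_pos: [520.1, 29.9, 110.0]
orientation: [0.99, 0.141, -0.0, -0.0]
wrist_force: [-0.0, 0.5, -1.8]
opening: 35.9
```

>>> arm_command([
  [0,0,-0.02,0,0,0,200],
  [0,0,-0.04,0,0,0,200],
  [0,0,-0.06,0,0,0,200],
  [0,0,-0.08,0,0,0,200],
  [0,0,-0.1,0,0,0,200],
  [0,0,-0.12,0,0,0,200],
  [0,0,-0.14,0,0,0,200],
  [0,0,-0.16,0,0,0,200],
  [0,0,-0.18,0,0,0,200],
  [0,0,-0.2,0,0,0,200],
])

```text
t: 15.1
tcp_pos: [520.2, 29.9, 100.4]
orientation: [0.99, 0.141, 0.0, 0.0]
wrist_force: [-1.5, 0.0, 3.5]
opening: 36.0
```

```bash
cat > f.py <<'E'
from h import *
F=[];Z=[]
for i in range(10):
    get_image("side"); o=get_obs(); F.append(o["wrist_force"]);Z.append(o["tcp_pos"])
print(o["t"],np.mean(F,0).round(2),np.std(F,0).round(2),np.mean(Z,0).round(2),o["opening"])
E
python3 f.py
```

```text
15.6 [-0.99 -0.13  2.81] [0.67 0.35 0.65] [520.23  29.89 100.25] 36.10369946027574
```

>>> arm_command([
  [0,0,-0.01,0,0,0,200],
  [0,0,-0.02,0,0,0,200],
  [0,0,-0.03,0,0,0,200],
  [0,0,-0.04,0,0,0,200],
  [0,0,-0.05,0,0,0,200],
  [0,0,-0.06,0,0,0,200],
  [0,0,-0.06,0,0,0,200],
  [0,0,-0.06,0,0,0,200],
  [0,0,-0.06,0,0,0,200],
  [0,0,-0.06,0,0,0,200],
])

```text
t: 16.6
tcp_pos: [520.2, 29.9, 97.2]
orientation: [0.99, 0.141, 0.0, -0.0]
wrist_force: [-1.0, 0.7, 3.1]
opening: 35.9
```

```bash
python3 f.py
```

```text
17.1 [-0.59  0.04  3.45] [0.48 0.62 0.47] [520.22  29.9   97.16] 36.071805841475964
```

>>> arm_command([
  [0,0,-0.01,0,0,0,200],
  [0,0,-0.02,0,0,0,200],
  [0,0,-0.03,0,0,0,200],
  [0,0,-0.04,0,0,0,200],
  [0,0,-0.05,0,0,0,200],
  [0,0,-0.06,0,0,0,200],
  [0,0,-0.07,0,0,0,200],
  [0,0,-0.08,0,0,0,200],
  [0,0,-0.08,0,0,0,200],
  [0,0,-0.08,0,0,0,200],
])

```text
t: 18.1
tcp_pos: [520.2, 29.9, 93.2]
orientation: [0.99, 0.141, 0.0, -0.0]
wrist_force: [-0.5, 0.1, 3.8]
opening: 36.0
```

```bash
python3 f.py
```

```text
18.6 [-0.61 -0.24  4.29] [0.43 0.38 0.48] [520.21  29.9   93.17] 35.88636735395658
```

>>> arm_command([
  [0,0,-0.01,0,0,0,200],
  [0,0,-0.02,0,0,0,200],
  [0,0,-0.03,0,0,0,200],
  [0,0,-0.03,0,0,0,200],
  [0,0,-0.03,0,0,0,200],
  [0,0,-0.03,0,0,0,200],
  [0,0,-0.03,0,0,0,200],
  [0,0,-0.03,0,0,0,200],
  [0,0,-0.03,0,0,0,200],
  [0,0,-0.03,0,0,0,200],
])

```text
t: 19.6
tcp_pos: [520.2, 29.9, 91.7]
orientation: [0.99, 0.141, 0.0, -0.0]
wrist_force: [-1.1, -0.4, 4.5]
opening: 35.8
```

```bash
python3 f.py
```

```text
20.1 [-0.23  0.31  4.64] [0.72 0.55 0.42] [520.21  29.89  91.65] 35.766164178260674
```

Down another millimetre, looking for the floor.

>>> arm_command([
  [0,0,-0.01,0,0,0,200],
  [0,0,-0.02,0,0,0,200],
  [0,0,-0.02,0,0,0,200],
  [0,0,-0.02,0,0,0,200],
  [0,0,-0.02,0,0,0,200],
  [0,0,-0.02,0,0,0,200],
  [0,0,-0.02,0,0,0,200],
  [0,0,-0.02,0,0,0,200],
  [0,0,-0.02,0,0,0,200],
  [0,0,-0.02,0,0,0,200],
])

```text
t: 21.1
tcp_pos: [520.2, 29.9, 90.6]
orientation: [0.99, 0.141, 0.0, -0.0]
wrist_force: [-0.5, -0.4, 4.3]
opening: 35.8
```

```bash
python3 f.py
```

```text
21.6 [-0.47 -0.13  4.56] [0.31 0.36 0.34] [520.2   29.89  90.65] 35.97386134126762
```

>>> arm_command([
  [0,0,-0.01,0,0,0,200],
  [0,0,-0.02,0,0,0,200],
  [0,0,-0.02,0,0,0,200],
  [0,0,-0.02,0,0,0,200],
  [0,0,-0.02,0,0,0,200],
  [0,0,-0.02,0,0,0,200],
  [0,0,-0.02,0,0,0,200],
  [0,0,-0.02,0,0,0,200],
  [0,0,-0.02,0,0,0,200],
  [0,0,-0.02,0,0,0,200],
])

```text
t: 22.6
tcp_pos: [520.2, 29.9, 89.6]
orientation: [0.99, 0.141, 0.0, -0.0]
wrist_force: [-1.2, 0.3, 4.6]
opening: 36.2
```

```bash
python3 f.py
```

```text
23.1 [-0.36  0.18  4.77] [0.5  0.63 0.49] [520.19  29.88  89.65] 36.32060006527613
```

>>> arm_command([
  [0,0,-0.01,0,0,0,200],
  [0,0,-0.02,0,0,0,200],
  [0,0,-0.02,0,0,0,200],
  [0,0,-0.02,0,0,0,200],
  [0,0,-0.02,0,0,0,200],
  [0,0,-0.02,0,0,0,200],
  [0,0,-0.02,0,0,0,200],
  [0,0,-0.02,0,0,0,200],
  [0,0,-0.02,0,0,0,200],
  [0,0,-0.02,0,0,0,200],
])

```text
t: 24.1
tcp_pos: [520.2, 29.9, 89.1]
orientation: [0.99, 0.141, 0.0, 0.0]
wrist_force: [-1.2, -0.1, 8.6]
opening: 36.2
```

```bash
python3 f.py
```

```text
24.6 [-0.63 -0.11  7.7 ] [0.55 0.39 0.52] [520.22  29.88  89.06] 36.04663354404592
```

>>> arm_command([
  [0,0,-0.01,0,0,0,200],
  [0,0,-0.02,0,0,0,200],
  [0,0,-0.02,0,0,0,200],
  [0,0,-0.02,0,0,0,200],
  [0,0,-0.02,0,0,0,200],
  [0,0,-0.02,0,0,0,200],
  [0,0,-0.02,0,0,0,200],
  [0,0,-0.02,0,0,0,200],
  [0,0,-0.02,0,0,0,200],
  [0,0,-0.02,0,0,0,200],
])

```text
t: 25.6
tcp_pos: [520.3, 29.9, 89.0]
orientation: [0.99, 0.141, 0.0, 0.0]
wrist_force: [-2.7, 0.0, 13.6]
opening: 36.0
```

```bash
python3 f.py
```

```text
26.1 [-2.44 -0.51 14.23] [0.46 0.63 0.29] [520.33  29.91  88.98] 35.925483699298546
```

Floor felt at TCP z of about 89.1, so the latched position is about 91.1. The pack is on the floor, 2 mm below the catch. I'm releasing quickly so the tab springs out under the catch.

>>> arm_command([
  [0,0,0.01,0,0,0,200],
  [0,0,0.01,0,0,0,0],
  [0,0,0.01,0,0,0,0],
  [0,0,0.01,0,0,0,0],
  [0,0,0.01,0,0,0,0],
  [0,0,0.01,0,0,0,0],
  [0,0,0.01,0,0,0,0],
  [0,0,0.01,0,0,0,0],
  [0,0,0.01,0,0,0,0],
  [0,0,0.01,0,0,0,0],
])

```text
t: 27.1
tcp_pos: [520.2, 29.9, 88.1]
orientation: [0.99, 0.141, 0.0, -0.0]
wrist_force: [-0.6, -0.9, -0.2]
opening: 92.8
```

```bash
python3 - <<'E'
from h import *
im=snap("wrist","w8.png"); o=get_obs(); print(o["t"],o["tcp_pos"],o["orientation"],o["wrist_force"],o["opening"]); 
snap("side","s8.png",(190,150,330,250),5)
E
```

```text
27.15 [520.18903175  29.88081509  88.16097819] [ 9.90068127e-01  1.40588411e-01  4.50487577e-05 -2.02075660e-05] [-0.49514108 -0.48742487 -0.36447357] 92.9232929712369
```

View pics/w8.png

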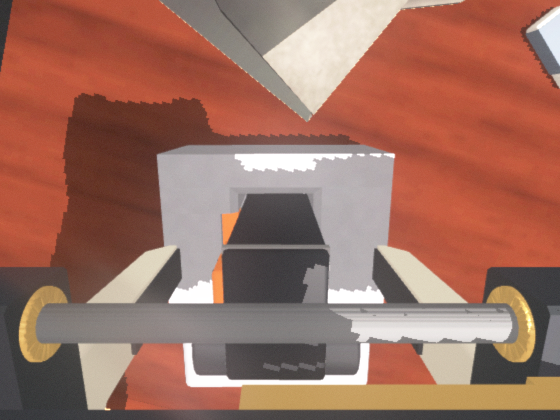

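View pics/s8.png

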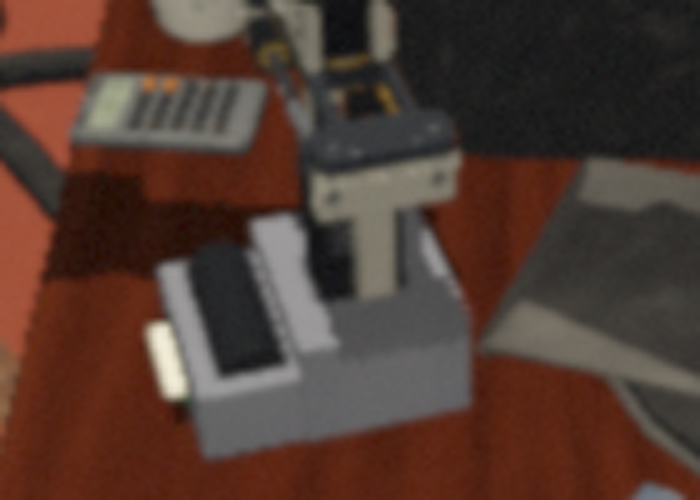

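Released, and the tab looks sprung out (orange at (217,275)). The top face looks slightly larger, so the pack has risen a little. I'll retract up and measure its height.

>>> arm_command([
  [0,0,0.2,0,0,0,0],
  [0,0,0.5,0,0,0,0],
  [0,0,0.9,0,0,0,0],
  [0,0,1.4,0,0,0,0],
  [0,0,1.9,0,0,0,0],
  [-0.2,0,2.2,0,0,0,0],
  [-0.6,-0.1,2.4,0,0,0,0],
  [-0.6,-0.1,2.4,0,0,0,0],
  [-0.6,-0.1,2.4,0,0,0,0],
  [-0.6,-0.1,2.4,0,0,0,0],
])

```text
t: 28.2
tcp_pos: [490.7, 25.0, 208.0]
orientation: [0.99, 0.141, 0.0, -0.0]
wrist_force: [1.7, 1.0, 0.1]
opening: 93.3
```

```bash
python3 - <<'E'
from h import *
im=snap("wrist","w9.png");im=snap("wrist","w9z.png",(180,60,380,260),3); o=get_obs(); print(o["t"],o["tcp_pos"]); 
snap("side","s9.png",(190,150,330,250),5)
for z in(133,139,145,151):print(z,pj(im,[[521.9,30,z]]),pj(get_image("side"),[[521.9,30,z]]))
E
```

```text
28.3 [490.52690288  25.0648095  207.61947498]
133 [[282.09433994 174.21979151]] [[258.96818707 184.5759467 ]]
139 [[282.23214929 175.60957902]] [[258.87033475 182.79471021]]
145 [[282.37688677 177.06923568]] [[258.7717533 181.0002011]]
151 [[282.52908829 178.60416616]] [[258.67243454 179.19227047]]
```

View pics/w9z.png

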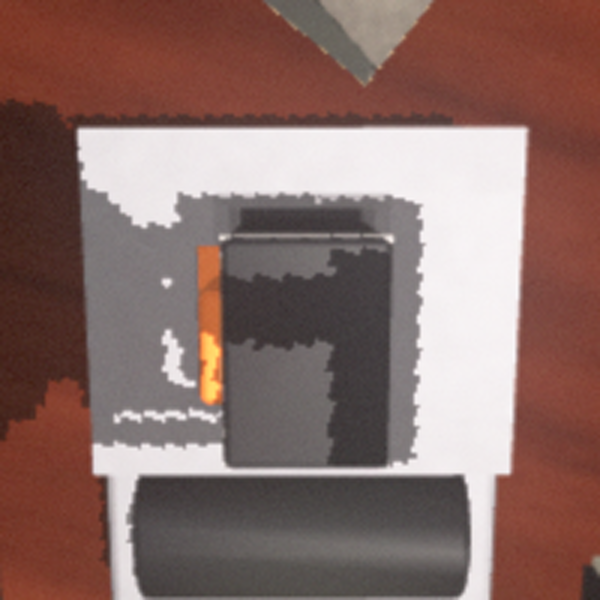

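View pics/s9.png

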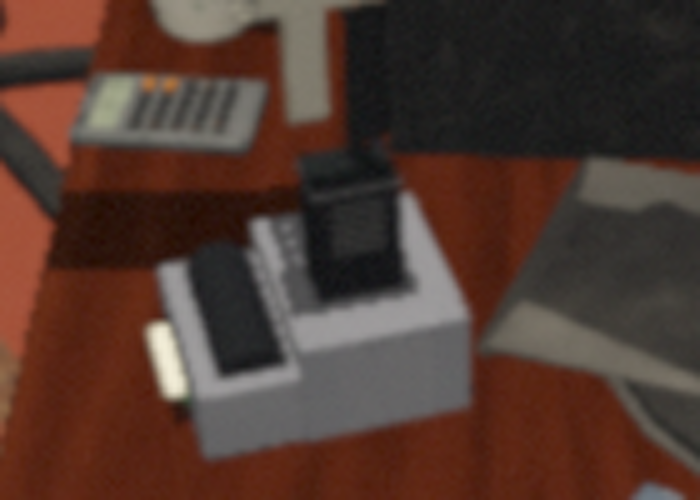

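The pack top corners in the crop are (221,240), (393,240), (388,467) and (226,467). I'll fit the height from its known size, using the side view too.

```bash
python3 - <<'E'
from h import *
im=get_image("wrist"); s=get_image("side")
q=np.array([(221,239),(393,239),(388,468),(225,468)])/3.+[180,60]
qs=np.array([(297,160),(388,146),(401,188),(309,203)])/5.+[190,150]
C=np.array([[25,18],[25,-18],[-25,-18],[-25,18.]])
Cs=C[[3,0,1,2]]
def pts(p,c):
    cy,sy=np.cos(p[3]),np.sin(p[3]); return np.c_[p[0]+c[:,0]*cy-c[:,1]*sy,p[1]+c[:,0]*sy+c[:,1]*cy,np.full(4,p[2])]
for nm,f in (("w",lambda p:(pj(im,pts(p,C))-q).ravel()),("s",lambda p:(pj(s,pts(p,Cs))-qs).ravel()),("both",lambda p:np.r_[(pj(im,pts(p,C))-q).ravel(),(pj(s,pts(p,Cs))-qs).ravel()])):
    r=least_squares(f,[522,30,140,.28]); print(nm,r.x.round(2),np.degrees(r.x[3]).round(1),r.fun.round(1), "under",r.x[2]-118)
E
```

```text
w [5.1940e+02 2.9240e+01 1.3824e+02 2.8000e-01] 16.2 [ 0.2 -0.1 -0.1 -0.1 -0.1  0.1  0.1  0.1] under 20.24328563312943
s [5.2551e+02 5.5400e+00 1.5033e+02 2.2000e-01] 12.7 [-0.1  0.2  0.   0.4  0.3 -0.2 -0.1 -0.4] under 32.33008294806834
both [5.1924e+02 2.9010e+01 1.3507e+02 2.8000e-01] 16.1 [ 0.8 -0.1 -0.2 -0.  -0.3 -0.8  0.5 -0.9 -1.9  0.1 -2.5 -0.3 -1.6 -1.3
 -1.3 -0.9] under 17.06767303398246
```

```bash
python3 - <<'E'
from h import *
im=get_image("wrist")
x,y,a=519.4,29.24,.283
for zb in (20.2,22.4):
  for t in (24,23,22,20,18):
    P=[[x+c*np.cos(a)-t*np.sin(a),y+c*np.sin(a)+t*np.cos(a),zb+106] for c in (13,-13)]
    print(zb,t-18,((pj(im,P)-[180,60])*3).round(0).tolist())
o=get_obs();print(o["t"],o["tcp_pos"],o["opening"])
E
```

```text
20.2 6 [[199.0, 290.0], [201.0, 404.0]]
20.2 5 [[203.0, 290.0], [205.0, 404.0]]
20.2 4 [[208.0, 290.0], [210.0, 404.0]]
20.2 2 [[217.0, 290.0], [218.0, 404.0]]
20.2 0 [[225.0, 290.0], [227.0, 404.0]]
22.4 6 [[198.0, 291.0], [200.0, 406.0]]
22.4 5 [[202.0, 291.0], [205.0, 406.0]]
22.4 4 [[207.0, 291.0], [209.0, 406.0]]
22.4 2 [[216.0, 291.0], [218.0, 406.0]]
22.4 0 [[225.0, 291.0], [227.0, 406.0]]
28.7 [490.17636072  24.89514024 208.00543829] 92.85905906218063
```

The pack's underside measures about 20 mm, where an unlatched pack would ride at 34 mm or more. The tab pad's edge at about (201,400) matches 6 mm out, so it's fully sprung. The arm is clear, so I'm handing in.

```bash
python3 - <<'E'
from h import *
o=get_obs();print(o["t"],o["wrist_force"],o["dq"].round(4)); print(hand_in())
snap("top","t9.png",(140,150,400,300),3)
E
```

```text
28.7 [-0.21478235 -0.38890781  0.49178319] [-0.0009 -0.0004  0.0014  0.0003  0.0008  0.0005  0.0008]
the job is handed in; nothing more can be done
None
the job is handed in; nothing more can be done
```

The pack is out of the charger and latched in the printer bay, and I handed the job in at 28.7 s of the 69 s allowed. `hand_in()` gives no verdict, so this rests on my own checks.

**What I did**
- **Charger:** I pinched the pack across its tab with 15 N. The opening read 36 mm, so the tab was fully in. I then lifted it straight out, and the wrist showed only about the pack's own weight.
- **Printer bay:** I lowered the pack in small steps, feeling the sprung plate and then the hard floor with the tool at z of about 89 mm. The most I pressed was about 16 N. I let go there, so the tab sprang out below the catch.

**Last checks**
- **Height:** the wrist picture puts the pack's underside at about 20 mm. The floor contact implies about 22 mm when latched, and an unlatched pack would ride at 34 mm or more.
- **Tab and yaw:** the tab measures about 6 mm out, which is fully sprung. The pack's yaw is 16.2°, matching the bay.
- **Position:** the pack sits about 2.6 mm from the bay's middle, inside the 6 mm limit.
- **Arm:** it was open, about 70 mm above the pack and still.

**What disagreed or failed**
- A fit from the side camera alone put the underside at 32 mm, which is over the limit. I set it aside because that same fit misplaced the pack sideways by about 24 mm.
- I did not push on the pack afterwards to test the latch.
- A last top view to check the other objects could not be taken after handing in. Nothing in the earlier pictures or forces suggested any of them had moved.

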